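# Hang the spare rail pots and shut their box

## Task

Slide the lid of the wooden storage box fully open along its grooves, take out every little hook pot standing inside and hang each by its hook over the brass bar, one in each gap between the pots already hanging there (any gap will do), without knocking those off or shoving them along. When all of them hang still, slide the lid fully shut again; leave the mug, lemon and muddler alone.

Things in the scene. Friction and masses are not known exactly. Their poses are not given: they have to be found in the camera images.
- rail: a fixed brass flat bar 10 mm thick (x), 476 mm long (y), 45 mm tall, standing on edge on two posts at y = +-240 mm; its top edge is 125 mm above the worktop. Origin: on the worktop under the middle of the bar; y along the bar, +x is the far side, z up
- lid (a joint): travel of the box's wooden lid along its grooves, m: 0 closed, 0.24 fully open; slides along the box's own -y, stiff by about 2 N of friction; it is captive on runners that reach past the box end, and stays where it is left
- lid_rib (a point): middle of the grip rib on top of the lid; the rib is 80 mm long (along the box's x), 14 mm thick (along the box's y, the sliding direction) and 26 mm tall, from 14 mm below this point to 12 mm above it
- box: fixed wooden box, inside 150 (x) by 232 mm (y), floor 8 mm thick, top 162 mm high; groove lips leave 130 mm free in x; 12 mm battens on the floor (x 40 to 52, |y| over 102) keep the feet off the walls. Origin: centre of underside, z up. The pots stand in a row along its y, their hooks towards its +x, 68 mm apart; with fingers closing along x open them only about 40 mm to clear the lips
- gap_1 (a point): middle of the top edge of the bar in the left gap, between hung_1 and hung_2; a gap is about 78 mm wide between the neighbours' feet
- gap_2 (a point): middle of the top edge of the bar in the middle gap, between hung_2 and hung_3; a gap is about 78 mm wide between the neighbours' feet
- gap_3 (a point): middle of the top edge of the bar in the right gap, between hung_3 and hung_4; a gap is about 78 mm wide between the neighbours' feet
- pot_1: hook pot, 137 mm tall in all, 0.16 kg, upright in the box at first; may be absent. Origin: centre of underside, z up, +x the hook side. White cup 47 mm tall on a foot 54 mm across; behind it a steel hook 20 mm wide: shank x 25 to 29, arch x 25 to 51 with underside at z 95, tip x 47 to 51 (flared to 56) down to z 57. On the arch a wooden tab to grip: x 30 to 42, y +-12, z 99 to 136 mm
- pot_1_hook (a point): middle of the underside of pot_1's hook arch, at x = 38, y = 0, z = 95 mm in the pot's frame; rests on the bar's top edge when hung
- pot_2: a hook pot just like pot_1 in shape and frame, in the box at first; may be absent (two or three of the three are there)
- pot_2_hook (a point): middle of the underside of pot_2's hook arch, at x = 38, y = 0, z = 95 mm in the pot's frame; rests on the bar's top edge when hung
- pot_3: a hook pot just like pot_1 in shape and frame, in the box at first; may be absent (two or three of the three are there)
- pot_3_hook (a point): middle of the underside of pot_3's hook arch, at x = 38, y = 0, z = 95 mm in the pot's frame; rests on the bar's top edge when hung
- hung_1: a pot just like pot_1, loose, already hanging by its hook on the bar (number 1 leftmost, +y); its cup is on the bar's -x side; hanging pots lean back about 0.18 rad, cup towards the bar
- hung_2: a pot just like pot_1, loose, already hanging by its hook on the bar (number 1 leftmost, +y); its cup is on the bar's -x side; hanging pots lean back about 0.18 rad, cup towards the bar
- hung_3: a pot just like pot_1, loose, already hanging by its hook on the bar (number 1 leftmost, +y); its cup is on the bar's -x side; hanging pots lean back about 0.18 rad, cup towards the bar
- hung_4: a pot just like pot_1, loose, already hanging by its hook on the bar (number 1 leftmost, +y); its cup is on the bar's -x side; hanging pots lean back about 0.18 rad, cup towards the bar
- table_mug: bystander, white mug 83 x 116 x 94 mm, loose on the worktop; leave it alone. Origin: centre of its underside
- lemon: bystander, lemon 80 mm long, loose on the worktop; leave it alone. Origin: centre of its underside
- muddler: bystander, beech muddler 200 mm long, 26 mm thick, loose on the worktop; leave it alone. Origin: centre of its underside

How it is judged (in metres and radians):
On the way, in this order (a step that is already met when the one before it is completed fails the run):
1. the lid has been slid open until it clears the box (at least 215 of 240 mm) (value of joint lid above 0.215 m), for 0.2 s.
2. every pot from the box hangs, released and still, on the bar in a gap (x of pot_1_hook in the frame of rail between -0.012 and 0.012 m and z of pot_1_hook in the frame of rail between 0.118 and 0.137 m and angle between each of pot_1, pot_2, pot_3's own z axis and vertical below 0.35 rad and (y of pot_1_hook in the frame of rail between 0.107 and 0.157 m or y of pot_1_hook in the frame of rail between -0.025 and 0.025 m or y of pot_1_hook in the frame of rail between -0.157 and -0.107 m) and linear speed of each of pot_1, pot_2, pot_3 below 0.03 m/s and contact force between each of pot_1, pot_2, pot_3 and the fingers below 0.05 N and x of pot_2_hook in the frame of rail between -0.012 and 0.012 m and z of pot_2_hook in the frame of rail between 0.118 and 0.137 m and (y of pot_2_hook in the frame of rail between 0.107 and 0.157 m or y of pot_2_hook in the frame of rail between -0.025 and 0.025 m or y of pot_2_hook in the frame of rail between -0.157 and -0.107 m) and x of pot_3_hook in the frame of rail between -0.012 and 0.012 m and z of pot_3_hook in the frame of rail between 0.118 and 0.137 m and (y of pot_3_hook in the frame of rail between 0.107 and 0.157 m or y of pot_3_hook in the frame of rail between -0.025 and 0.025 m or y of pot_3_hook in the frame of rail between -0.157 and -0.107 m)), for 0.3 s.
At the end, for the whole second after the job is handed in: Each pot from the box hangs by its hook on the bar (arch on the top edge, within 12 mm across the bar, leaning under 0.35 rad), within 25 mm of the middle of a gap, at rest and released; the four neighbours still hang; the lid is shut to within 6 mm (all of step 2 and z of hung_1 in the frame of rail between 0.013 and 0.045 m and angle between each of hung_1, hung_2, hung_3, hung_4's own z axis and vertical below 0.35 rad and z of hung_2 in the frame of rail between 0.013 and 0.045 m and z of hung_3 in the frame of rail between 0.013 and 0.045 m and z of hung_4 in the frame of rail between 0.013 and 0.045 m and value of joint lid below 0.006 m and velocity of joint lid below 0.02 m/s); the robot touches nothing.
It fails at once if a pot that already hung on the bar is dislodged, tipped over 0.6 rad or shoved more than 30 mm (distance of any of hung_1, hung_2, hung_3, hung_4 from where it was at the start of the episode above 0.03 m or angle between any of hung_1, hung_2, hung_3, hung_4's own z axis and vertical above 0.6 rad).
It fails at once if the mug, the lemon or the muddler is moved more than 30 mm (distance of any of table_mug, lemon, muddler from where it was at the start of the episode above 0.03 m).
Of pot_1, pot_2, pot_3 only 2 to 3 are there at a start; the rules pass over those that are not, and their reading is None.
At some moment in a run one of pot_1, pot_2, pot_3 may be knocked a few centimetres aside while the robot is not near it.
Once in a run the grip may slacken for a moment while it holds something.
It also fails if it takes over 210 s, if anything falls off the work surface, if the arm or the gripper's body presses on something with over 40 N, if the wrist force passes 120 N, or if a joint passes its speed limit or range.

## Robot

A 6-joint arm with a two-finger parallel gripper is mounted at the origin on a cart in front of the work surface, level with it; the furniture and walls round the work are solid. World frame = base frame: x ahead of the robot, y to its left, z up, the work surface at z = 0. Lengths are in mm, angles in rad, forces in N, time in s.
With the tool pointing down it reaches from about 300 to 950 mm from the base axis. Payload 3.1 kg.
Tool frame: the origin (TCP) lies at the very end of the fingers, on their centre line; the grasp point (between the pads) lies 19 mm behind it; z points along the fingers, y is the line along which they close (so a half turn about z gives the same grasp; the last joint's range is limited). The gripper opens to 85 mm and grips with 20 to 120 N. Pads are 22 mm wide; open, the fingers measure 114 mm over their backs; the gripper's body (76 mm by 85 mm) begins 54 mm behind the grasp point. The pads swing forward as they close: fully open they stand 13 mm farther back than shut.
Start: joints at [1.236, 0.308, 1.634, -0, 1.2, -0.07], TCP at [163.599, 603.214, 231.272] pointing down, gripper open.
Joint ranges: [-3.06, 3.06], [-0.79, 1.96], [0.05, 2.63], [-1.19, 4.34], [0.05, 2.64], [-2.94, 2.94]. Speed limits (rad/s): [2.79, 2.79, 3.14, 3.14, 3.14, 3.14].

## Interface

Orientations are given as a 3x3 rotation matrix whose columns are the frame's x, y, z axes.
In Python, from bench import bot gives the robot as it stands.
- The arm moves only by the tool servo_tool, never from a script. Its argument "commands" is a list of rows, each an object of numbers: "dx", "dy", "dz": the shift along the tool's x, y, z in mm; "roll": the turn about the tool's z in rad. In form: [{"dx": .., "dy": .., "dz": .., "roll": ..}, ...]. A call has 1 to 10 rows; each row is the pose to reach, as a shift and turn from the pose commanded when the call began, along the tool's axes at that moment; what a row does not reach only later rows make up. A row lasts 1/8 s, in which the tool goes at most 62.5 mm and 10.7 degrees, less where a joint would pass 70% of its speed; a pose out of reach is approached as far as the arm can. A call with a gripper value outside its range is refused whole. "hand" is the finger opening in mm, from 0 to 85.4, set as the call begins (left out, the last holds). The fingers move at their own pace and stop on an object; "grip_force" is the grip in N (left out, the last holds). Time passes only in rows, so rows that repeat a pose let the fingers close. It gives the time, the measured TCP pose, the force, the opening and the grip force at its end, in the units of the state.
- bot.observe(): the state, without advancing time (a new reading comes with each control period).
- bot.camera(name): name is "scene" or "side" or "wrist"; returns a dict with "color" (420x560x3 uint8, red, green, blue), "fx", "fy", "cx", "cy" (pixels), "position" and "attitude" of the camera in the world; the wrist camera has in their place "tool_from_camera" (4x4, takes a point from camera to tool coordinates, whose origin is the TCP and whose axes are the flange's). Camera axes: x right, y down, z forward; pixel columns grow to the right and rows downward; lengths in mm; the calibration is good to about 2 mm. A picture is of the moment at which its call begins: read the wrist's pose just before it. There is no depth.
- bot.hand_in(): hands the job in; it is judged then, once.
The state is a dict: "clock": time; "joints": joint angles; "joint_velocities": joint speeds; "joint_efforts": joint torques, N m; "tool_pos": TCP position; "ee_rot": TCP orientation; "ft_force": force on the tool from outside, world axes, zero at the start; "wrist_torque": the same for the moment, N m; "finger_gap": opening from 0.0 (shut) to 1.0 (fully open); "grip_force": force on a finger pad.
Only numpy, scipy, OpenCV 4.12 (cv2) and the standard library are available. Lean on these libraries where they do the work, as an engineer would, in place of code of your own. Each camera call takes 0.05 s, during which the arm holds its last target. There are 200 camera calls.

## Working session

There is one attempt and no reset: what is moved stays moved. The work goes in short steps, Python scripts to look and compute and a tool call to move; the robot and the scene stay as the last step left them, time stands still between calls to the robot, and variables do not carry over. Pictures are saved under pics/ and viewed, at most 14 in all, crops included, and the job is handed in when it is done.

Besides the shell and the picture viewer there is one more tool, called as a command line: name --argument value ..., lists and objects as JSON in quotes. servo_tool: Moves the arm, as the interface text tells. Its arguments: {"type":"object","properties":{"commands":{"type":"array"},"hand":{"type":"number"},"grip_force":{"type":"number"}},"required":["commands"]}

```bash
ls; mkdir -p pics; python3 - <<'E'
from bench import bot
import cv2,numpy as np
s=bot.observe();print({k:np.round(v,3).tolist() for k,v in s.items()})
for n in ["scene","side","wrist"]:
    c=bot.camera(n);cv2.imwrite(f"pics/a_{n}.png",c["color"][:,:,::-1])
    print(n,{k:np.round(v,3).tolist() for k,v in c.items() if k!="color"})
E
```

```text
pics
{'clock': 0.0, 'joints': [1.236, 0.309, 1.635, 0.0, 1.2, -0.07], 'joint_velocities': [0.001, -0.001, -0.001, 0.0, 0.001, 0.0], 'joint_efforts': [-0.0, -41.524, -27.667, -0.0, 0.01, 0.0], 'tool_pos': [163.315, 602.421, 230.047], 'ee_rot': [[-0.965, 0.262, -0.001], [0.262, 0.965, -0.002], [0.0, -0.002, -1.0]], 'ft_force': [0.24, -0.031, 0.364], 'wrist_torque': [-0.027, -0.019, 0.021], 'grip_force': 0.0, 'finger_gap': 1.001}
scene {'fx': 434.817, 'fy': 434.817, 'cx': 281.648, 'cy': 214.174, 'position': [22.354, 521.91, 1338.842], 'attitude': [[-0.664, -0.66, 0.352], [-0.748, 0.584, -0.317], [0.004, -0.474, -0.881]]}
side {'fx': 481.595, 'fy': 481.595, 'cx': 281.407, 'cy': 209.744, 'position': [542.961, 697.81, 1229.411], 'attitude': [[-0.998, 0.064, -0.021], [0.066, 0.864, -0.499], [-0.013, -0.499, -0.866]]}
wrist {'fx': 355.372, 'fy': 355.372, 'cx': 276.864, 'cy': 208.705, 'tool_from_camera': [[-0.0, -0.957, -0.289, 73.241], [1.0, -0.001, 0.001, 0.166], [-0.001, -0.289, 0.957, -143.143], [0.0, 0.0, 0.0, 1.0]]}
```

View pics/a_scene.png

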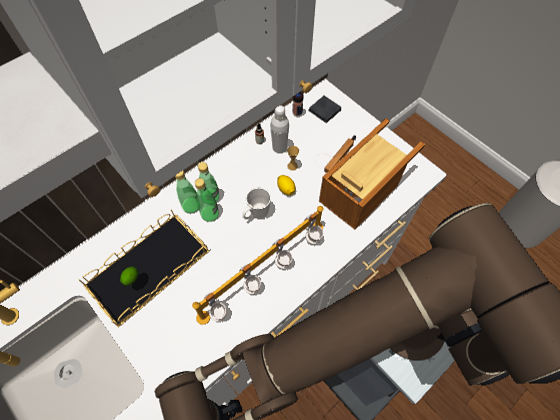

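View pics/a_side.png

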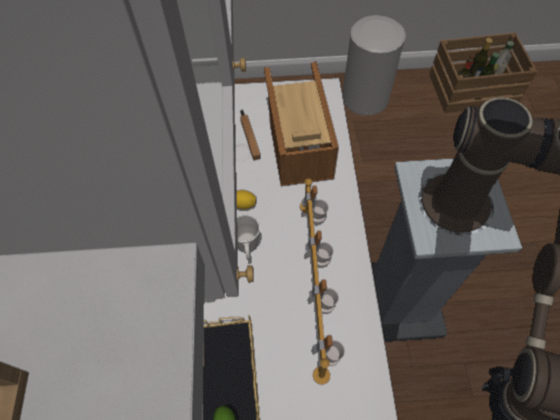

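The scene and side pictures show the rail with its four hung pots (scene pixels 200–325, 210–315). The box is at scene (370,180) and side (300,130), with its lid rib near (305,133) in side. I'll zoom in on these.

```bash
python3 - <<'E'
import cv2,numpy as np
a=cv2.imread("pics/a_scene.png");b=cv2.imread("pics/a_side.png")
def crop(i,x,y,w,h,W,H):return cv2.resize(i[y:y+h,x:x+w],(W,H),interpolation=cv2.INTER_CUBIC)
im=np.vstack([np.hstack([crop(a,310,110,120,120,400,400)[:300*400//400],crop(b,255,60,100,130,400,400)[:300]]) ]) if 0 else None
t=np.hstack([crop(a,312,115,120,115,400,383),crop(b,255,58,90,130,265,383)])
u=np.hstack([crop(a,185,200,150,125,265,217),crop(b,290,172,70,215,400,217)]) if 0 else crop(a,185,200,150,125,265,217)
r=cv2.resize(cv2.rotate(b[172:387,285:360],cv2.ROTATE_90_COUNTERCLOCKWISE),(400,217*1)) 
u=np.hstack([u,cv2.resize(cv2.rotate(b[172:387,290:360],cv2.ROTATE_90_COUNTERCLOCKWISE),(400,130*217//130))])
cv2.imwrite("pics/b.png",np.vstack([t,u]))
E
```

```text
(no output)
```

View pics/b.png

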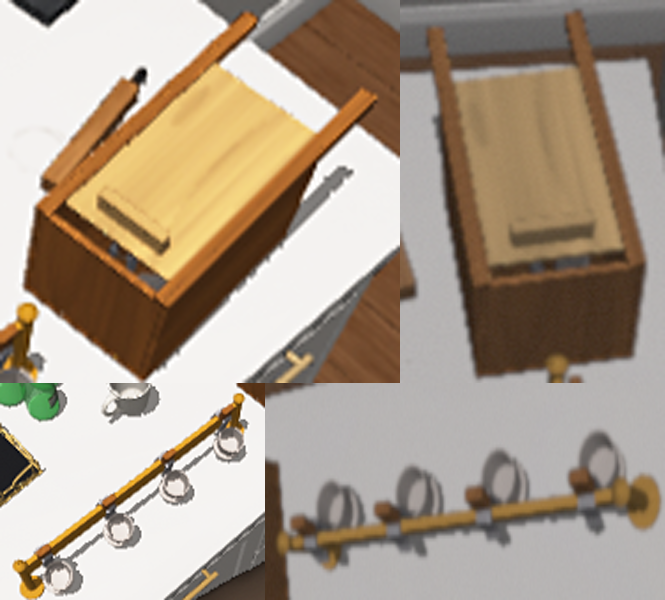

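Rail and box are both roughly aligned with world y. The box front faces +y, and its hooks point to +x, away from the robot. Next I'll measure.

```bash
cat > h.py <<'E'
from bench import bot
import cv2,numpy as np
def cam(n,save=None):
    s=bot.observe();c=bot.camera(n)
    if "tool_from_camera" in c:
        T=np.array(c["tool_from_camera"]);R=np.array(s["ee_rot"])
        c["position"]=R@T[:3,3]+s["tool_pos"];c["attitude"]=R@T[:3,:3]
    if save:cv2.imwrite(save,c["color"][:,:,::-1])
    return c
def ray(c,u,v):
    d=np.array(c["attitude"])@[(u-c["cx"])/c["fx"],(v-c["cy"])/c["fy"],1];return np.array(c["position"]),d
def plane(c,u,v,z):
    p,d=ray(c,u,v);return p+d*(z-p[2])/d[2]
def tri(*obs):
    A=0;b=0
    for c,u,v in obs:
        p,d=ray(c,u,v);d=d/np.linalg.norm(d);M=np.eye(3)-np.outer(d,d);A=A+M;b=b+M@p
    x=np.linalg.solve(A,b)
    e=[np.linalg.norm(np.cross(x-ray(c,u,v)[0],ray(c,u,v)[1]/np.linalg.norm(ray(c,u,v)[1]))) for c,u,v in obs]
    return x,max(e)
def proj(c,X):
    q=np.array(c["attitude"]).T@(np.array(X)-c["position"]);return np.array([c["fx"]*q[0]/q[2]+c["cx"],c["fy"]*q[1]/q[2]+c["cy"]])
E
python3 - <<'E'
from h import *
np.set_printoptions(precision=1,suppress=True)
S=cam("scene");D=cam("side")
P=lambda x,y:(312+x/3.333,115+y/3.33)
Q=lambda x,y:(255+(x-400)/2.944,58+y/2.946)
for n,a,b in [("FL",(38,207),(478,282)),("FR",(163,300),(643,265)),("ribL",(98,192),(511,222)),("ribR",(168,240),(592,215)),("runL",(250,14),(433,28)),("runR",(372,92),(574,14)),("lidfrontL",(68,208),(493,264)),("lidfrontR",(165,283),(625,252)),("lidbackL",(218,68),(455,82)),("lidbackR",(316,135),(577,70))]:
    x,e=tri((S,*P(*a)),(D,*Q(*b)));print(n,x,round(e,1),"S162",plane(S,*P(*a),162)[:2],"D162",plane(D,*Q(*b),162)[:2])
for n,c,roi in [("S",S,(185,200,150,125)),("D",D,(295,170,50,215))]:
    x,y,w,h=roi;im=cv2.cvtColor(c["color"],cv2.COLOR_RGB2HSV)[y:y+h,x:x+w]
    m=cv2.inRange(im,(15,140,90),(28,255,255));k=cv2.connectedComponentsWithStats(m)
    i=1+np.argsort(-k[2][1:,4])[:4];print(n,k[2][i])
    v,u=np.nonzero(m);cv2.imwrite(f"pics/m_{n}.png",cv2.resize(m,None,fx=4 if n=="S" else 2.7,fy=4 if n=="S" else 2.7))
    L=cv2.fitLine(np.c_[u+x,v+y].astype(np.float32),cv2.DIST_HUBER,0,.01,.01).ravel();print(L)
    t=((np.c_[u+x,v+y]-L[2:])@L[:2]);
    for q in (t.min(),t.max()):print(plane(c,*(L[2:]+q*L[:2]),125))
E
```

```text
FL [504.6 -92.5 163. ] 0.4 S162 [504.8 -92.6] D162 [504.7 -93.8]
FR [ 350.8 -102.8  165.4] 3.1 S162 [ 353.3 -107.9] D162 [ 349.3 -101.8]
ribL [ 469.5 -135.7  190.2] 3.1 S162 [ 478.6 -148.5] D162 [ 468.6 -162.2]
ribR [ 392.1 -153.2  174.8] 1.0 S162 [ 395.6 -159.5] D162 [ 390.6 -164.7]
runL [ 530.2 -426.6  161.7] 0.4 S162 [ 530.3 -426.8] D162 [ 530.1 -425.7]
runR [ 380.6 -445.4  155.2] 2.8 S162 [ 380.1 -443.2] D162 [ 380.9 -434.3]
lidfrontL [ 488.6 -119.1  153.5] 0.9 S162 [ 484.7 -113.5] D162 [ 489.3 -113.6]
lidfrontR [ 364.4 -122.   159.8] 1.8 S162 [ 364.7 -122.7] D162 [ 364.3 -118.2]
lidbackL [ 510.8 -360.7  147.3] 0.8 S162 [ 504.3 -348.8] D162 [ 511.5 -347.3]
lidbackR [ 384.8 -365.3  152.5] 1.3 S162 [ 382.6 -359.7] D162 [ 385.9 -354.1]
S [[  8  98  17  26 193]
 [ 27  70  32  25 122]
 [ 64  44  28  22 107]
 [ 98  19  27  21 100]]
[  0.8  -0.6 255.9 260.9]
[442.3 487.4 125. ]
[436.8 -28.5 125. ]
D [[ 21 124   8  45 160]
 [ 19 198  15  16 140]
 [ 17  76   7  39 131]
 [ 13  31   7  36 116]]
[  0.1   1.  316.3 285.7]
[438.5 -33.6 125. ]
[450.3 505.2 125. ]
```

servo_tool --commands '[{"dx": -40,"dy": -40,"dz": -60},{"dx": -80,"dy": -75,"dz": -100,"roll": -0.1},{"dx": -120,"dy": -110,"dz": -140,"roll": -0.2},{"dx": -160,"dy": -150,"dz": -170,"roll": -0.25},{"dx": -200,"dy": -190,"dz": -170,"roll": -0.25},{"dx": -240,"dy": -225,"dz": -170,"roll": -0.25},{"dx": -280,"dy": -265,"dz": -170,"roll": -0.25},{"dx": -316,"dy": -300,"dz": -170,"roll": -0.25},{"dx": -316,"dy": -300,"dz": -170,"roll": -0.25},{"dx": -316,"dy": -300,"dz": -170,"roll": -0.25}]'

```text
$.commands[0]: bad value
```

```bash
python3 - <<'E'
from h import *
c=cam("wrist","pics/w1.png");s=bot.observe()
print(s["clock"],np.round(s["tool_pos"],1),np.round(s["ee_rot"],3).tolist(),np.round(s["joints"],2))
cc=c.copy();cc.pop("color");import pickle;pickle.dump(c,open("w1.pkl","wb"))
E
```

```text
0.3 [163.5 602.9 230.8] [[-0.965, 0.262, -0.0], [0.262, 0.965, -0.001], [0.0, -0.001, -1.0]] [ 1.24  0.31  1.63 -0.    1.2  -0.07]
```

View pics/w1.png

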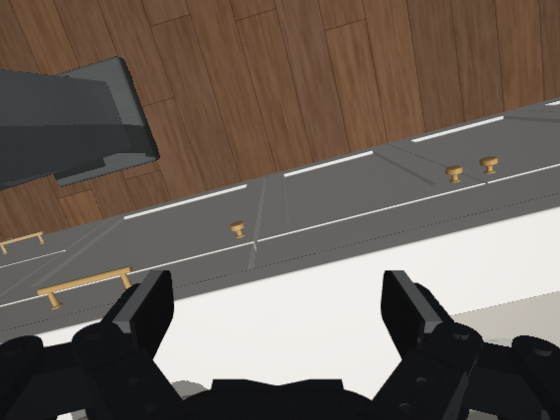

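The row was refused because it left out roll, so every key is needed. The wrist image puts the fingers at the bottom (rows above 270), so I'll place the tool beyond the rail.

servo_tool --commands '[{"dx": -40,"dy": -30,"dz": -60,"roll": 0},{"dx": -80,"dy": -60,"dz": -100,"roll": -0.1},{"dx": -120,"dy": -90,"dz": -140,"roll": -0.2},{"dx": -165,"dy": -122,"dz": -170,"roll": -0.25},{"dx": -210,"dy": -155,"dz": -170,"roll": -0.25},{"dx": -255,"dy": -190,"dz": -170,"roll": -0.25},{"dx": -300,"dy": -222,"dz": -170,"roll": -0.25},{"dx": -345,"dy": -253,"dz": -170,"roll": -0.25},{"dx": -384,"dy": -281,"dz": -170,"roll": -0.25},{"dx": -384,"dy": -281,"dz": -170,"roll": -0.25}]'

```text
clock: 1.55
tool_pos: [462.3, 228.9, 401.0]
ee_rot: [[-1.0, 0.02, 0.0], [0.02, 1.0, -0.001], [-0.0, -0.001, -1.0]]
ft_force: [-0.4, 0.1, -0.3]
finger_gap: 1.002
grip_force: 0.0
```

```bash
python3 - <<'E'
from h import *
c=cam("wrist","pics/w2.png");s=bot.observe()
print(s["clock"],np.round(s["tool_pos"],1),np.round(s["ee_rot"],3).tolist(),np.round(s["joints"],2))
import pickle;pickle.dump(c,open("w2.pkl","wb"))
E
```

```text
1.6 [461.2 230.4 401.1] [[-1.0, 0.018, -0.001], [0.018, 1.0, 0.0], [0.001, 0.0, -1.0]] [ 0.38 -0.02  1.67  0.    1.49 -1.17]
```

View pics/w2.png

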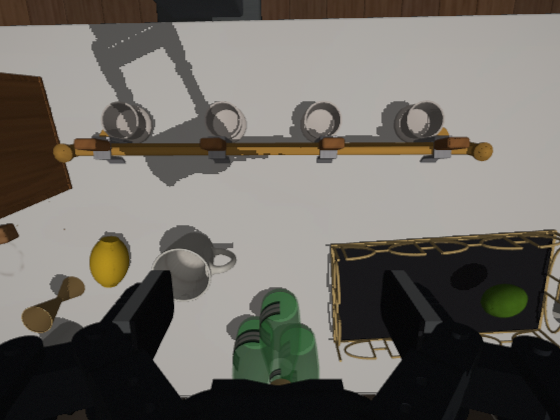

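```bash
python3 - <<'E'
from h import *
import pickle
np.set_printoptions(precision=1,suppress=True)
c=pickle.load(open("w2.pkl","rb"));im=c["color"]
for u in (160,270,390):print(u,[(v,*im[v,u].tolist()) for v in range(138,160)])
hsv=cv2.cvtColor(im,cv2.COLOR_RGB2HSV)
for u in (63,482):
    m=cv2.inRange(hsv[135:170,u-16:u+16],(12,120,60),(30,255,255));v,x=np.nonzero(m);print("ball",x.min()+u-16,x.max()+u-16,v.min()+135,v.max()+135)
for (u,v) in [(63,152),(482,151)]:
    for z in (125,135):print(plane(c,u,v,z))
print(hsv[146,75:110].tolist(), im[154,90:130].tolist())
E
```

```text
160 [(138, 87, 85, 83), (139, 87, 85, 83), (140, 87, 86, 83), (141, 87, 85, 83), (142, 87, 85, 83), (143, 65, 55, 42), (144, 58, 42, 17), (145, 59, 42, 18), (146, 57, 41, 18), (147, 71, 51, 23), (148, 76, 56, 25), (149, 77, 56, 25), (150, 78, 57, 25), (151, 78, 57, 25), (152, 77, 56, 24), (153, 75, 55, 24), (154, 69, 50, 22), (155, 67, 57, 44), (156, 84, 82, 78), (157, 88, 86, 84), (158, 87, 86, 84), (159, 87, 86, 83)]
270 [(138, 87, 85, 83), (139, 87, 85, 82), (140, 87, 85, 83), (141, 87, 85, 83), (142, 81, 77, 70), (143, 62, 50, 34), (144, 58, 42, 19), (145, 58, 43, 18), (146, 58, 42, 19), (147, 130, 96, 44), (148, 154, 114, 51), (149, 154, 114, 52), (150, 152, 112, 52), (151, 153, 113, 51), (152, 152, 111, 52), (153, 135, 99, 45), (154, 116, 85, 38), (155, 164, 157, 151), (156, 175, 171, 166), (157, 175, 171, 166), (158, 175, 171, 166), (159, 175, 171, 166)]
390 [(138, 88, 86, 83), (139, 88, 86, 84), (140, 88, 86, 84), (141, 87, 85, 83), (142, 71, 61, 49), (143, 59, 45, 22), (144, 58, 43, 20), (145, 57, 42, 18), (146, 89, 66, 30), (147, 135, 100, 45), (148, 152, 112, 50), (149, 15
[... 833 characters left out ...]
[14, 159, 53], [14, 168, 53], [13, 159, 53], [14, 172, 52]] [[140, 103, 47], [140, 103, 47], [139, 102, 46], [130, 109, 85], [125, 119, 116], [124, 121, 122], [121, 118, 119], [120, 118, 119], [122, 120, 121], [124, 122, 123], [124, 122, 123], [125, 122, 124], [123, 121, 121], [122, 120, 121], [124, 121, 123], [124, 121, 123], [125, 123, 124], [125, 123, 124], [125, 123, 123], [119, 118, 118], [86, 84, 85], [97, 77, 49], [129, 96, 45], [137, 101, 45], [137, 101, 45], [137, 101, 45], [137, 101, 46], [137, 101, 45], [137, 101, 46], [137, 101, 46], [138, 101, 46], [137, 101, 46], [137, 101, 45], [137, 101, 46], [129, 95, 43], [94, 69, 30], [70, 51, 23], [69, 50, 22], [69, 51, 22], [69, 51, 23]]
```

```bash
python3 - <<'E'
from h import *
import pickle
np.set_printoptions(precision=1,suppress=True)
c=pickle.load(open("w2.pkl","rb"));im=c["color"]
p=[plane(c,u,v,125) for u,v in ((160,150.6),(270,150.6),(390,150.2))];print(p)
d=p[2]-p[0];a=np.arctan2(-d[0],d[1]);print("yaw",a)
A=plane(c,53,150.6,135);B=plane(c,492,150.2,135);M=(A+B)/2;print("mid",M,np.linalg.norm(B-A))
O=p[1]+d/d[1]*(M[1]-p[1][1]);print("origin",O)
row=cv2.cvtColor(im,cv2.COLOR_RGB2HSV)[154,:,1];f=(row[60:490]<60).astype(int)
e=np.nonzero(np.diff(f))[0]+60;print(e)
yx=d/np.linalg.norm(d)
for i in range(0,len(e)-1,2):
  if 8<e[i+1]-e[i]<30:
    print("hung y",(plane(c,(e[i]+e[i+1]+1)/2,152,129)-O)@yx)
E
```

```text
[array([441.8,  92.4, 125. ]), array([444.4, 221.5, 125. ]), array([446.9, 362.4, 125. ])]
yaw -0.018810511490691188
mid [443.  224.6 135. ] 503.13001154819113
origin [444.5 224.6 125. ]
[ 93 110 207 225 319 336 432 451]
hung y -198.62214975209307
hung y -65.33133842285768
hung y 64.49841708654813
hung y 197.271075666886
```

servo_tool --commands '[{"dx": -5,"dy": -55,"dz": 0,"roll": 0},{"dx": -10,"dy": -110,"dz": 0,"roll": -0.05},{"dx": -15,"dy": -165,"dz": 0,"roll": -0.1},{"dx": -20,"dy": -220,"dz": 0,"roll": -0.1},{"dx": -25,"dy": -275,"dz": 0,"roll": -0.1},{"dx": -30,"dy": -330,"dz": 0,"roll": -0.1},{"dx": -36,"dy": -379,"dz": 0,"roll": -0.1},{"dx": -36,"dy": -379,"dz": 0,"roll": -0.1},{"dx": -36,"dy": -379,"dz": 0,"roll": -0.1}]'

```text
clock: 2.72
tool_pos: [491.1, -146.5, 401.2]
ee_rot: [[-0.996, -0.086, -0.0], [-0.086, 0.996, 0.001], [0.0, 0.001, -1.0]]
ft_force: [-0.4, 0.1, 0.3]
finger_gap: 1.0
grip_force: 0.0
```

```bash
python3 - <<'E'
from h import *
c=cam("wrist","pics/w3.png");s=bot.observe()
print(s["clock"],np.round(s["tool_pos"],1),np.round(s["ee_rot"],3).tolist(),np.round(s["joints"],2))
import pickle;pickle.dump(c,open("w3.pkl","wb"))
E
```

```text
2.775 [ 491.1 -146.2  401.3] [[-0.996, -0.087, -0.0], [-0.087, 0.996, 0.001], [-0.0, 0.001, -1.0]] [-0.37 -0.02  1.67  0.    1.49 -2.03]
```

View pics/w3.png

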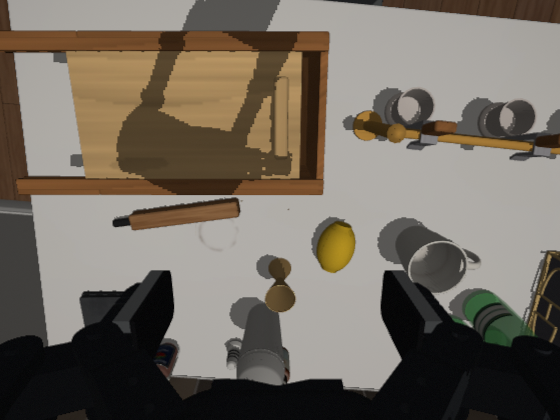

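```bash
python3 - <<'E'
from h import *
import pickle
np.set_printoptions(precision=1,suppress=True)
c=pickle.load(open("w3.pkl","rb"))
for n,u,v,z in [("FRout",329,33,162),("FLout",323,194,162),("lipR 300",300,51,162),("lipR 100",100,51,162),("lipL 300",300,179,162),("lipL 100",100,179,162),("frontinR",302,51,162),("frontinL",300,180,162)]:
    print(n,plane(c,u,v,z))
for z in (160,170,180,190):
    a=plane(c,281,77,z);b=plane(c,281,157.5,z);L=plane(c,274,118,z);R=plane(c,289,118,z);print(z,a,b,np.linalg.norm(a-b),np.linalg.norm(L-R),(a+b)/2)
cv2.imwrite("pics/w3c.png",cv2.resize(c["color"][20:205,180:340,::-1],None,fx=3.2,fy=3.2,interpolation=cv2.INTER_CUBIC))
E
```

```text
FRout [ 350.1 -106.7  162. ]
FLout [512.  -92.5 162. ]
lipR 300 [ 368.7 -133.3  162. ]
lipR 100 [ 385.7 -330.5  162. ]
lipL 300 [ 497.2 -119.8  162. ]
lipL 100 [ 515.9 -338.   162. ]
frontinR [ 368.5 -131.3  162. ]
frontinL [ 498.4 -119.7  162. ]
160 [ 394.3 -149.9  160. ] [ 475.8 -142.6  160. ] 81.87652268746623 15.733784474285354 [ 435.  -146.2  160. ]
170 [ 394.9 -150.   170. ] [ 474.3 -142.9  170. ] 79.74603372164066 15.324379517737608 [ 434.6 -146.4  170. ]
180 [ 395.5 -150.   180. ] [ 472.8 -143.1  180. ] 77.61554475581515 14.914974561189883 [ 434.2 -146.6  180. ]
190 [ 396.1 -150.1  190. ] [ 471.3 -143.4  190. ] 75.48505578998952 14.505569604642131 [ 433.7 -146.8  190. ]
```

View pics/w3c.png

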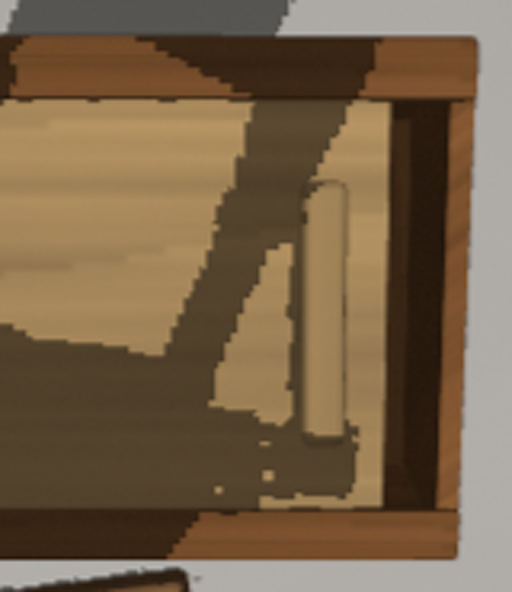

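The crop shows the lid slightly ajar, with the rib at about world (434.5, -146.4) and the lips 130 mm apart. I'm descending onto the rib.

servo_tool --hand 45 --grip_force 40 --commands '[{"dx": 20,"dy": 2,"dz": 40,"roll": 0},{"dx": 40,"dy": 4,"dz": 85,"roll": 0},{"dx": 56,"dy": 5,"dz": 130,"roll": 0},{"dx": 56,"dy": 5,"dz": 175,"roll": 0},{"dx": 56,"dy": 5,"dz": 210,"roll": 0},{"dx": 56,"dy": 5,"dz": 225,"roll": 0},{"dx": 56,"dy": 5,"dz": 232,"roll": 0},{"dx": 56,"dy": 5,"dz": 238,"roll": 0},{"dx": 56,"dy": 5,"dz": 238,"roll": 0}]'

```text
clock: 3.9
tool_pos: [435.5, -147.9, 164.0]
ee_rot: [[-0.996, -0.085, 0.001], [-0.085, 0.996, -0.001], [-0.001, -0.001, -1.0]]
ft_force: [1.1, -0.9, -0.3]
finger_gap: 0.528
grip_force: 0.0
```

```bash
python3 - <<'E'
from h import *
s=bot.observe();c=cam("scene");d=cam("side");w=cam("wrist")
print(s["clock"],np.round(s["tool_pos"],1),np.round(s["ft_force"],1))
f=lambda i,a,b,e,g:cv2.resize(i[b:b+g,a:a+e,::-1],(390,390),interpolation=cv2.INTER_CUBIC)
cv2.imwrite("pics/c4.png",np.hstack([f(c["color"],312,90,120,120),f(w["color"],150,100,300,300)]))
E
```

```text
3.9 [ 435.5 -147.9  164. ] [ 1.1 -0.9 -0.3]
```

View pics/c4.png

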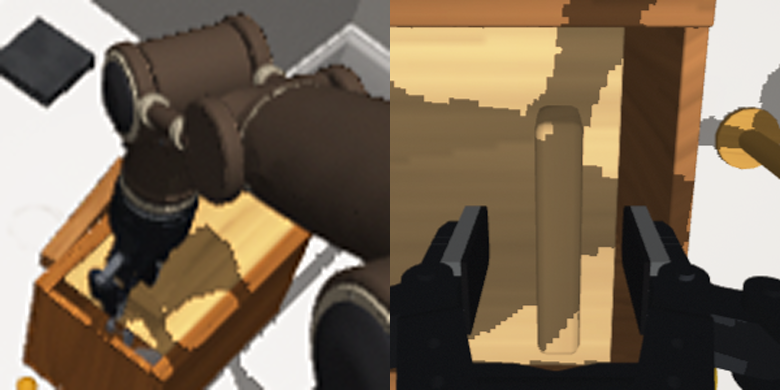

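The rib sits centred between the fingers (wrist crop column 558, pads at 485 and 628). I'll lower slightly and close.

servo_tool --commands '[{"dx": 0,"dy": 0,"dz": 3,"roll": 0},{"dx": 0,"dy": 0,"dz": 5,"roll": 0},{"dx": 0,"dy": 0,"dz": 5,"roll": 0}]'

```text
clock: 4.42
tool_pos: [434.6, -147.7, 158.0]
ee_rot: [[-0.996, -0.085, -0.001], [-0.085, 0.996, 0.0], [0.0, 0.0, -1.0]]
ft_force: [0.1, -0.4, -0.5]
finger_gap: 0.531
grip_force: 0.0
```

servo_tool --hand 5 --commands '[{"dx": 0,"dy": 0,"dz": 0,"roll": 0},{"dx": 0,"dy": 0,"dz": 0,"roll": 0},{"dx": 0,"dy": 0,"dz": 0,"roll": 0},{"dx": 0,"dy": 0,"dz": 0,"roll": 0}]'

```text
clock: 4.92
tool_pos: [434.9, -147.7, 158.4]
ee_rot: [[-0.996, -0.085, 0.0], [-0.085, 0.996, 0.0], [-0.0, 0.0, -1.0]]
ft_force: [-1.0, 1.1, 1.7]
finger_gap: 0.153
grip_force: 40.7
```

servo_tool --commands '[{"dx": 0,"dy": -8,"dz": 0,"roll": 0},{"dx": 0,"dy": -25,"dz": 0,"roll": 0},{"dx": 0,"dy": -45,"dz": 0,"roll": 0},{"dx": 0,"dy": -70,"dz": 0,"roll": 0},{"dx": 0,"dy": -95,"dz": 0,"roll": 0},{"dx": 0,"dy": -120,"dz": 0,"roll": 0},{"dx": 0,"dy": -145,"dz": 0,"roll": 0},{"dx": 0,"dy": -170,"dz": 0,"roll": 0},{"dx": 0,"dy": -190,"dz": 0,"roll": 0},{"dx": 0,"dy": -200,"dz": 0,"roll": 0}]'

```text
clock: 6.18
tool_pos: [451.9, -348.7, 158.4]
ee_rot: [[-0.996, -0.084, -0.0], [-0.084, 0.996, -0.0], [0.0, -0.0, -1.0]]
ft_force: [-1.0, 3.1, 5.5]
finger_gap: 0.155
grip_force: 41.2
```

servo_tool --commands '[{"dx": 0,"dy": -5,"dz": 0,"roll": 0},{"dx": 0,"dy": -10,"dz": 0,"roll": 0},{"dx": 0,"dy": -15,"dz": 0,"roll": 0},{"dx": 0,"dy": -15,"dz": 0,"roll": 0}]'

```text
clock: 6.68
tool_pos: [453.1, -362.3, 158.4]
ee_rot: [[-0.996, -0.086, -0.0], [-0.086, 0.996, -0.001], [0.0, -0.001, -1.0]]
ft_force: [-1.2, -1.3, 4.3]
finger_gap: 0.153
grip_force: 43.2
```

servo_tool --commands '[{"dx": 0,"dy": -4,"dz": 0,"roll": 0},{"dx": 0,"dy": -8,"dz": 0,"roll": 0},{"dx": 0,"dy": -8,"dz": 0,"roll": 0}]'

```text
clock: 7.05
tool_pos: [453.6, -369.0, 158.4]
ee_rot: [[-0.996, -0.085, -0.001], [-0.085, 0.996, 0.002], [0.001, 0.002, -1.0]]
ft_force: [-1.6, 3.6, 6.9]
finger_gap: 0.157
grip_force: 43.5
```

```bash
python3 - <<'E'
from h import *
s=bot.observe();c=cam("scene");d=cam("side")
print(s["clock"],np.round(s["tool_pos"],1),np.round(s["ft_force"],1))
f=lambda i,a,b,e,g:cv2.resize(i[b:b+g,a:a+e,::-1],(390,390),interpolation=cv2.INTER_CUBIC)
cv2.imwrite("pics/c5.png",np.hstack([f(c["color"],312,90,120,120),f(d["color"],245,50,120,140)]))
E
```

```text
7.05 [ 453.6 -369.   158.4] [-1.6  3.6  6.9]
```

View pics/c5.png

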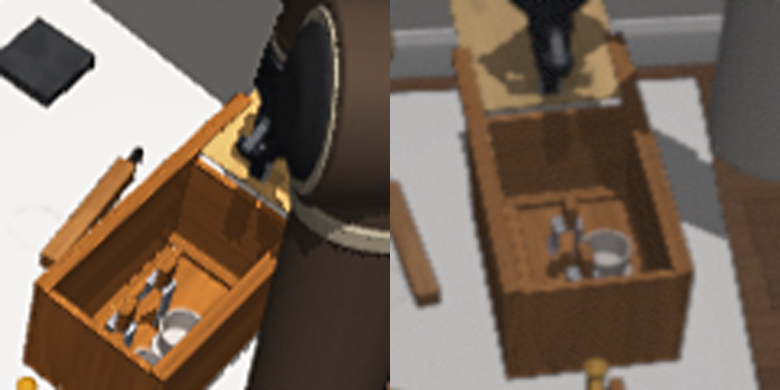

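The lid is past the back of the box. Inside are two pots, whose tabs are visible, and an empty rear slot. I'll pull the last bit.

servo_tool --commands '[{"dx": 0,"dy": -4,"dz": 0,"roll": 0},{"dx": 0,"dy": -8,"dz": 0,"roll": 0},{"dx": 0,"dy": -10,"dz": 0,"roll": 0},{"dx": 0,"dy": -10,"dz": 0,"roll": 0}]'

```text
clock: 7.65
tool_pos: [453.5, -369.0, 158.3]
ee_rot: [[-0.996, -0.085, -0.006], [-0.085, 0.996, 0.022], [0.004, 0.022, -1.0]]
ft_force: [-3.9, 26.0, 19.1]
finger_gap: 0.15
grip_force: 48.9
```

The lid hit its stop, so that is fully open. I'll relax, release, rise and look inside.

servo_tool --commands '[{"dx": 0,"dy": 7,"dz": 0,"roll": 0},{"dx": 0,"dy": 10,"dz": 0,"roll": 0}]'

```text
clock: 7.9
tool_pos: [453.6, -368.9, 158.4]
ee_rot: [[-0.996, -0.087, -0.001], [-0.087, 0.996, -0.0], [0.001, -0.0, -1.0]]
ft_force: [-1.5, -1.8, 3.1]
finger_gap: 0.158
grip_force: 43.1
```

servo_tool --hand 45 --commands '[{"dx": 0,"dy": 0,"dz": 0,"roll": 0},{"dx": 0,"dy": 0,"dz": 0,"roll": 0},{"dx": 0,"dy": 0,"dz": -10,"roll": 0},{"dx": 0,"dy": 0,"dz": -50,"roll": 0},{"dx": -10,"dy": 40,"dz": -100,"roll": 0},{"dx": -25,"dy": 80,"dz": -150,"roll": 0},{"dx": -40,"dy": 120,"dz": -195,"roll": 0},{"dx": -60,"dy": 160,"dz": -230,"roll": 0},{"dx": -60,"dy": 170,"dz": -240,"roll": 0},{"dx": -60,"dy": 170,"dz": -240,"roll": 0}]'

```text
clock: 9.15
tool_pos: [499.2, -195.5, 399.1]
ee_rot: [[-0.996, -0.086, 0.001], [-0.086, 0.996, -0.002], [-0.001, -0.002, -1.0]]
ft_force: [-0.3, -1.1, -0.9]
finger_gap: 0.522
grip_force: 0.0
```

```bash
python3 - <<'E'
from h import *
c=cam("wrist","pics/w5.png");s=bot.observe()
print(s["clock"],np.round(s["tool_pos"],1),np.round(s["ee_rot"],3).tolist(),np.round(s["joints"],2))
import pickle;pickle.dump(c,open("w5.pkl","wb"))
np.set_printoptions(precision=0,suppress=True)
for x,y,z in [(-75,-116,8),(75,116,8),(0,0,8),(36,0,136),(36,68,136),(36,-68,136)]:
    X=np.array([441.6,-221,0])+[.996*x-.087*y,.087*x+.996*y,z];print((x,y,z),proj(c,X))
cv2.imwrite("pics/w5c.png",cv2.resize(c["color"][:260,60:410,::-1],None,fx=2.2,fy=2.2,interpolation=cv2.INTER_CUBIC))
E
```

```text
9.2 [ 498.6 -195.9  397.6] [[-0.996, -0.085, -0.001], [-0.085, 0.996, -0.001], [0.001, -0.0, -1.0]] [-0.46  0.03  1.63 -0.    1.49 -2.11]
(-75, -116, 8) [179.  55.]
(75, 116, 8) [340. 162.]
(0, 0, 8) [263. 111.]
(36, 0, 136) [259. 147.]
(36, 68, 136) [319. 146.]
(36, -68, 136) [199. 147.]
```

View pics/w5c.png

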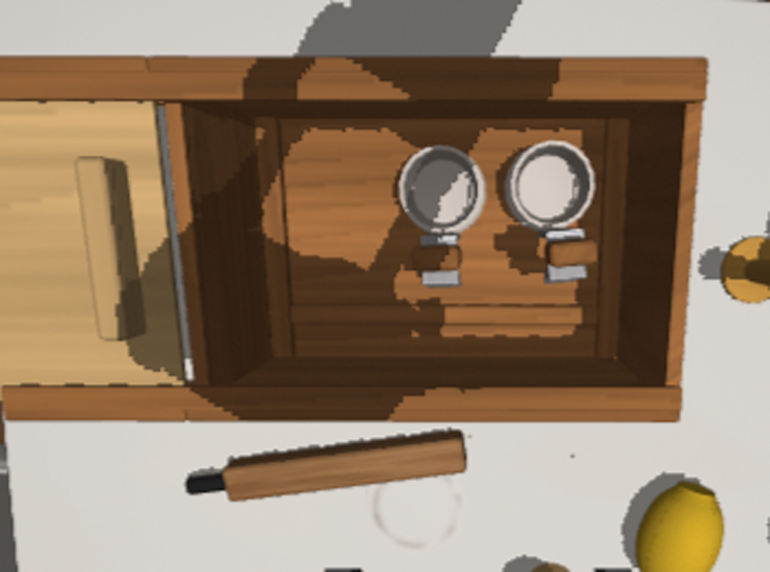

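There are two pots, at box y ≈ 0 and +68, with their tabs at crop pixels (436,257) and (571,253). Now I'll compute their positions.

```bash
cat > pots.py <<'E'
from h import *
import pickle,sys
np.set_printoptions(precision=3,suppress=True)
E
python3 - <<'E'
from h import *
import pickle
np.set_printoptions(precision=1,suppress=True)
c=pickle.load(open("w5.pkl","rb"))
f=lambda u,v:(60+u/2.2-.3,v/2.2-.3)
ex=np.array([.996,.087]);ey=np.array([-.087,.996]);C=np.array([441.6,-221])
for n,cup,tab in [("A",(442,188),(436.5,257)),("B",(550,185),(571,252.5))]:
    q=plane(c,*f(*cup),55)[:2];t=plane(c,*f(*tab),144)[:2]
    d=t-q;print(n,"cup",q,"tab",t,"dist",np.linalg.norm(d),"yaw",np.arctan2(d[1],d[0]),"box cup",(q-C)@ex,(q-C)@ey,"box tab",(t-C)@ex,(t-C)@ey)
for y in (132,0,-132): print("gap",np.array([444.4,224.4])+y*np.array([.0188,1]))
E
```

```text
A cup [ 408.7 -224.5] tab [ 444.2 -220.7] dist 35.707174709736925 yaw 0.10660498803320423 box cup -33.03022353239689 -0.5988845289721142 box tab 2.6627701520563707 0.09638637367596824
B cup [ 401.6 -161.3] tab [ 436.4 -154.8] dist 35.3878881884928 yaw 0.18371589062525304 box cup -34.61859025130379 62.961834021308015 box tab 0.5970468641546736 66.37384624314709
gap [446.9 356.4]
gap [444.4 224.4]
gap [441.9  92.4]
```

servo_tool --hand 40 --commands '[{"dx": 10,"dy": 8,"dz": 20,"roll": 0.18},{"dx": 20,"dy": 16,"dz": 45,"roll": 0.36},{"dx": 30,"dy": 24,"dz": 70,"roll": 0.54},{"dx": 40,"dy": 32,"dz": 95,"roll": 0.72},{"dx": 50,"dy": 40,"dz": 120,"roll": 0.9},{"dx": 59,"dy": 46,"dz": 145,"roll": 1.08},{"dx": 59,"dy": 46,"dz": 170,"roll": 1.26},{"dx": 59,"dy": 46,"dz": 195,"roll": 1.44},{"dx": 59,"dy": 46,"dz": 200,"roll": 1.51},{"dx": 59,"dy": 46,"dz": 200,"roll": 1.51}]'

```text
clock: 10.45
tool_pos: [434.1, -155.1, 195.7]
ee_rot: [[-0.144, 0.99, -0.005], [0.99, 0.144, 0.002], [0.003, -0.005, -1.0]]
ft_force: [0.3, -0.3, -0.1]
finger_gap: 0.47
grip_force: 0.0
```

```bash
python3 - <<'E'
from h import *
c=cam("wrist","pics/w6.png");s=bot.observe()
print(s["clock"],np.round(s["tool_pos"],1),np.round(s["ee_rot"],3).tolist(),np.round(s["joints"],2))
import pickle;pickle.dump(c,open("w6.pkl","wb"))
R=np.array(s["ee_rot"]);print(R.T@(np.array([436.4,-154.8,144])-s["tool_pos"]), proj(c,[436.4,-154.8,144]))
E
```

```text
10.5 [ 434.9 -155.2  196.6] [[-0.145, 0.989, -0.003], [0.989, 0.145, 0.001], [0.002, -0.003, -1.0]] [-0.44  0.03  2.03 -0.    1.08 -0.58]
[ 0.14071542  1.66745819 52.60571006] [280.17545759 233.60503886]
```

View pics/w6.png

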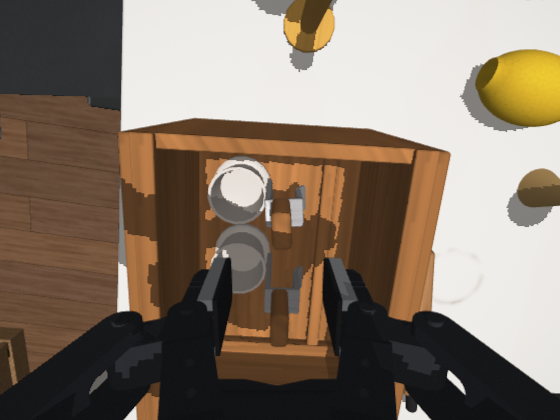

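The tab of pot B is at about (281,235), matching the prediction. I'm descending and gripping.

servo_tool --commands '[{"dx": 0,"dy": 1,"dz": 25,"roll": 0},{"dx": 0,"dy": 1,"dz": 50,"roll": 0},{"dx": 0,"dy": 1,"dz": 70,"roll": 0},{"dx": 0,"dy": 1,"dz": 80,"roll": 0},{"dx": 0,"dy": 1,"dz": 84,"roll": 0},{"dx": 0,"dy": 1,"dz": 84,"roll": 0}]'

```text
clock: 11.25
tool_pos: [437.8, -154.8, 114.6]
ee_rot: [[-0.146, 0.989, 0.001], [0.989, 0.146, -0.0], [-0.0, 0.001, -1.0]]
ft_force: [-0.1, -0.9, 0.5]
finger_gap: 0.472
grip_force: 0.0
```

servo_tool --hand 4 --grip_force 60 --commands '[{"dx": 0,"dy": 0,"dz": 0,"roll": 0},{"dx": 0,"dy": 0,"dz": 0,"roll": 0},{"dx": 0,"dy": 0,"dz": 0,"roll": 0},{"dx": 0,"dy": 0,"dz": 0,"roll": 0}]'

```text
clock: 11.75
tool_pos: [438.0, -155.0, 115.2]
ee_rot: [[-0.146, 0.989, 0.001], [0.989, 0.146, -0.001], [-0.001, 0.001, -1.0]]
ft_force: [-0.9, -0.3, 6.3]
finger_gap: 0.131
grip_force: 59.3
```

servo_tool --commands '[{"dx": 0,"dy": 0,"dz": -8,"roll": 0},{"dx": 0,"dy": 0,"dz": -25,"roll": 0},{"dx": 0,"dy": 0,"dz": -50,"roll": 0},{"dx": 0,"dy": 0,"dz": -80,"roll": 0},{"dx": 0,"dy": 0,"dz": -115,"roll": 0},{"dx": 0,"dy": 0,"dz": -150,"roll": 0},{"dx": 0,"dy": 0,"dz": -185,"roll": 0},{"dx": 0,"dy": 0,"dz": -205,"roll": 0},{"dx": 0,"dy": 0,"dz": -205,"roll": 0}]'

```text
clock: 12.88
tool_pos: [438.3, -154.7, 320.9]
ee_rot: [[-0.146, 0.989, 0.004], [0.989, 0.146, -0.001], [-0.002, 0.003, -1.0]]
ft_force: [-0.6, -0.4, -1.7]
finger_gap: 0.13
grip_force: 58.5
```

servo_tool --commands '[{"dx": 30,"dy": 5,"dz": 0,"roll": 0.02},{"dx": 75,"dy": 12,"dz": 0,"roll": 0.05},{"dx": 125,"dy": 20,"dz": 0,"roll": 0.08},{"dx": 175,"dy": 28,"dz": 0,"roll": 0.11},{"dx": 225,"dy": 36,"dz": 0,"roll": 0.14},{"dx": 275,"dy": 44,"dz": 0,"roll": 0.166},{"dx": 320,"dy": 51,"dz": 0,"roll": 0.166},{"dx": 355,"dy": 56.5,"dz": 0,"roll": 0.166},{"dx": 374.5,"dy": 59.5,"dz": 0,"roll": 0.166},{"dx": 374.5,"dy": 59.5,"dz": 0,"roll": 0.166}]'

```text
clock: 14.12
tool_pos: [440.6, 225.4, 317.2]
ee_rot: [[0.017, 1.0, -0.003], [1.0, -0.017, -0.001], [-0.001, -0.003, -1.0]]
ft_force: [-0.3, -1.0, -1.5]
finger_gap: 0.127
grip_force: 58.5
```

```bash
python3 - <<'E'
from h import *
c=cam("wrist","pics/w7.png");S=cam("scene","pics/s7.png");D=cam("side","pics/d7.png");s=bot.observe()
print(s["clock"],np.round(s["tool_pos"],1),np.round(s["ee_rot"],3).tolist(),np.round(s["joints"],2),np.round(s["ft_force"],1),s["finger_gap"])
f=lambda i,a,b,e,g,W,H:cv2.resize(i[b:b+g,a:a+e,::-1],(W,H),interpolation=cv2.INTER_CUBIC)
cv2.imwrite("pics/c7.png",np.hstack([c["color"][:,100:460,::-1],f(D["color"],270,150,100,150,280,420)]))
E
```

```text
14.275 [441.3 223.8 318.2] [[0.02, 1.0, -0.002], [1.0, -0.02, -0.001], [-0.001, -0.002, -1.0]] [ 0.38 -0.02  1.83 -0.    1.33  0.4 ] [-0.   0.1 -1.5] 0.131110031515714
```

View pics/c7.png

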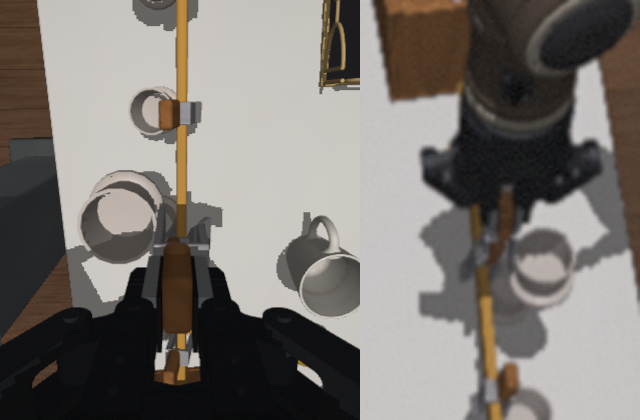

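```bash
python3 - <<'E'
from h import *
c=cam("wrist")
for u,v,z in [(218,222,258),(277,300,347),(281.5,60,125),(281.5,150,125)]:print(plane(c,u,v,z))
s=bot.observe();print(s["tool_pos"])
E
```

```text
[406.21137876 228.56985881 258.        ]
[442.04357265 228.48014495 347.        ]
[447.74891392 332.155362   125.        ]
[446.40726375 253.60041293 125.        ]
[441.47145608 223.68062594 318.483666  ]
```

The held pot is upright with its cup on the −x side and its hook about 2 mm short of the bar line. I'll correct that and lower until the tip passes the bar top.

servo_tool --commands '[{"dx": -2,"dy": 2,"dz": 20,"roll": 0},{"dx": -2,"dy": 2,"dz": 45,"roll": 0},{"dx": -2,"dy": 2,"dz": 75,"roll": 0},{"dx": -2,"dy": 2,"dz": 100,"roll": 0},{"dx": -2,"dy": 2,"dz": 120,"roll": 0},{"dx": -2,"dy": 2,"dz": 130,"roll": 0},{"dx": -2,"dy": 2,"dz": 140,"roll": 0},{"dx": -2,"dy": 2,"dz": 145,"roll": 0},{"dx": -2,"dy": 2,"dz": 150,"roll": 0},{"dx": -2,"dy": 2,"dz": 150,"roll": 0}]'

```text
clock: 15.58
tool_pos: [443.7, 222.6, 169.2]
ee_rot: [[0.02, 1.0, -0.0], [1.0, -0.02, -0.0], [-0.0, -0.0, -1.0]]
ft_force: [-0.3, -0.3, -1.7]
finger_gap: 0.127
grip_force: 58.5
```

servo_tool --commands '[{"dx": 0,"dy": 0,"dz": 8,"roll": 0},{"dx": 0,"dy": 0,"dz": 16,"roll": 0},{"dx": 0,"dy": 0,"dz": 24,"roll": 0},{"dx": 0,"dy": 0,"dz": 28,"roll": 0},{"dx": 0,"dy": 0,"dz": 28,"roll": 0}]'

```text
clock: 16.2
tool_pos: [443.4, 222.5, 140.7]
ee_rot: [[0.02, 1.0, -0.001], [1.0, -0.02, -0.0], [-0.0, -0.001, -1.0]]
ft_force: [0.0, -0.2, -2.3]
finger_gap: 0.129
grip_force: 58.5
```

servo_tool --commands '[{"dx": 0,"dy": 0,"dz": 1.5,"roll": 0},{"dx": 0,"dy": 0,"dz": 3,"roll": 0},{"dx": 0,"dy": 0,"dz": 3,"roll": 0}]'

```text
clock: 16.58
tool_pos: [443.7, 222.6, 138.3]
ee_rot: [[0.02, 1.0, -0.0], [1.0, -0.02, -0.0], [-0.0, -0.0, -1.0]]
ft_force: [-0.1, -0.7, -1.7]
finger_gap: 0.133
grip_force: 58.5
```

```bash
python3 - <<'E'
from h import *
s=bot.observe();print(s["clock"],np.round(s["tool_pos"],1),np.round(s["ft_force"],1),s["finger_gap"])
E
```

```text
16.575 [443.7 222.6 138.3] [-0.1 -0.7 -1.7] 0.13334428719672273
```

servo_tool --commands '[{"dx": 0,"dy": 0,"dz": 1,"roll": 0},{"dx": 0,"dy": 0,"dz": 2,"roll": 0},{"dx": 0,"dy": 0,"dz": 2.5,"roll": 0},{"dx": 0,"dy": 0,"dz": 2.5,"roll": 0}]'

```text
clock: 17.08
tool_pos: [444.0, 222.7, 137.3]
ee_rot: [[0.02, 1.0, -0.0], [1.0, -0.02, -0.0], [-0.0, -0.0, -1.0]]
ft_force: [-3.7, -2.1, 8.1]
finger_gap: 0.128
grip_force: 59.8
```

Contact came at 137 mm, as predicted. Releasing and rising.

servo_tool --hand 46 --commands '[{"dx": 0,"dy": 0,"dz": -2,"roll": 0},{"dx": 0,"dy": 0,"dz": -2,"roll": 0},{"dx": 0,"dy": 0,"dz": -2,"roll": 0},{"dx": 0,"dy": 0,"dz": -2,"roll": 0}]'

```text
clock: 17.58
tool_pos: [443.7, 222.6, 137.6]
ee_rot: [[0.02, 1.0, -0.0], [1.0, -0.02, -0.0], [-0.0, -0.0, -1.0]]
ft_force: [-0.7, 0.6, 0.5]
finger_gap: 0.542
grip_force: 0.0
```

servo_tool --commands '[{"dx": 0,"dy": -3,"dz": -10,"roll": 0},{"dx": 0,"dy": -3,"dz": -30,"roll": 0},{"dx": 0,"dy": -3,"dz": -60,"roll": 0},{"dx": -40,"dy": 0,"dz": -100,"roll": 0},{"dx": -90,"dy": 0,"dz": -140,"roll": 0},{"dx": -120,"dy": 0,"dz": -180,"roll": 0},{"dx": -120,"dy": 0,"dz": -200,"roll": 0},{"dx": -120,"dy": 0,"dz": -200,"roll": 0}]'

```text
clock: 18.58
tool_pos: [442.5, 102.5, 340.5]
ee_rot: [[0.021, 1.0, 0.005], [1.0, -0.021, 0.001], [0.001, 0.005, -1.0]]
ft_force: [-0.6, -0.1, -0.6]
finger_gap: 0.538
grip_force: 0.0
```

```bash
python3 - <<'E'
from h import *
c=cam("wrist","pics/w8.png");S=cam("scene");D=cam("side");s=bot.observe()
print(s["clock"],np.round(s["tool_pos"],1),np.round(s["ee_rot"],3).tolist(),np.round(s["joints"],2),np.round(s["ft_force"],1),s["finger_gap"])
import pickle;pickle.dump(c,open("w8.pkl","wb"))
f=lambda i,a,b,e,g,W,H:cv2.resize(i[b:b+g,a:a+e,::-1],(W,H),interpolation=cv2.INTER_CUBIC)
cv2.imwrite("pics/c8.png",np.hstack([c["color"][:,100:460,::-1],np.vstack([f(S["color"],190,190,150,130,400,210),f(S["color"],312,110,120,110,400,210)])]))
E
```

```text
18.725 [440.5 102.9 336.5] [[0.019, 1.0, -0.002], [1.0, -0.019, -0.0], [-0.0, -0.002, -1.0]] [ 0.13 -0.12  1.89  0.    1.38  0.15] [-0.3 -0.1 -0. ] 0.5410007480356903
```

View pics/c8.png

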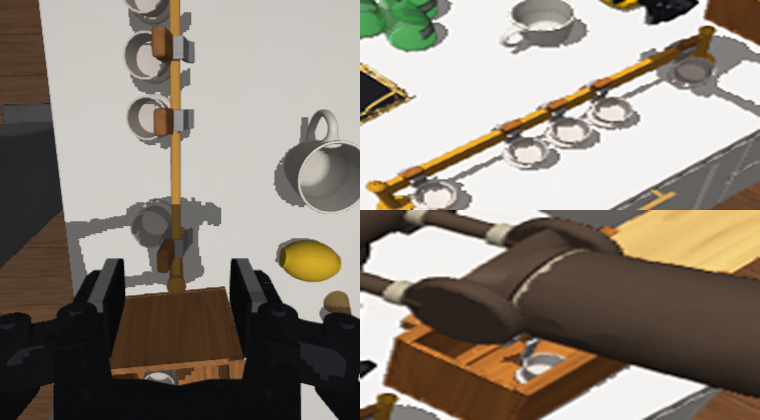

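The pot hangs in the middle gap and the neighbours look untouched. Next is pot A, which I'll re-measure from above since it may have been knocked.

servo_tool --hand 40 --commands '[{"dx": -40,"dy": 1,"dz": 0,"roll": -0.05},{"dx": -90,"dy": 3,"dz": 0,"roll": -0.11},{"dx": -140,"dy": 4,"dz": 0,"roll": -0.11},{"dx": -190,"dy": 5,"dz": 0,"roll": -0.11},{"dx": -240,"dy": 7,"dz": 10,"roll": -0.11},{"dx": -290,"dy": 8,"dz": 30,"roll": -0.11},{"dx": -340,"dy": 9.5,"dz": 50,"roll": -0.11},{"dx": -373,"dy": 10.5,"dz": 57,"roll": -0.11},{"dx": -373,"dy": 10.5,"dz": 57,"roll": -0.11},{"dx": -373,"dy": 10.5,"dz": 57,"roll": -0.11}]'

```text
clock: 19.98
tool_pos: [444.0, -269.3, 279.6]
ee_rot: [[-0.09, 0.996, -0.002], [0.996, 0.09, 0.002], [0.002, -0.002, -1.0]]
ft_force: [0.3, -0.1, 1.0]
finger_gap: 0.467
grip_force: 0.0
```

```bash
cat > pots.py <<'E'
from h import *
np.set_printoptions(precision=1,suppress=True)
C=np.array([441.6,-221]);ex=np.array([.996,.087]);ey=np.array([-.087,.996])
def gray(c,smax=70):
    q=np.array([proj(c,[*(C+ex*x+ey*y),162]) for x,y in ((-62,-108),(-62,108),(62,108),(62,-108))]).astype(np.int32)
    hsv=cv2.cvtColor(c["color"],cv2.COLOR_RGB2HSV);roi=np.zeros(hsv.shape[:2],np.uint8);cv2.fillConvexPoly(roi,q,255)
    m=cv2.inRange(hsv,(0,0,25),(180,smax,255))&roi
    k=cv2.connectedComponentsWithStats(m)
    return [(k[2][i].tolist(),k[3][i]) for i in range(1,k[0]) if k[2][i][4]>25]
E
python3 - <<'E'
from pots import *
import pickle
for st,ce in gray(pickle.load(open("w5.pkl","rb"))):print("w5",st,ce)
c=cam("wrist","pics/w9.png");s=bot.observe();pickle.dump(c,open("w9.pkl","wb"))
print(s["clock"],np.array(s["tool_pos"]),np.round(s["ee_rot"],3).tolist())
for st,ce in gray(c):print("w9",st,ce)
for n,X in (("cup",[408.7,-224.5,55]),("tab",[444.2,-220.7,144]),("arch",[446.7,-220.2,107])):print(n,proj(c,X))
E
```

```text
w5 [289, 64, 42, 46, 1419] [310.   85.6]
w5 [241, 66, 40, 46, 1354] [260.5  87.6]
w5 [308, 120, 19, 9, 133] [316.6 123.8]
w5 [252, 123, 17, 8, 120] [260. 126.]
20.025 [ 444.3 -269.2  280.1] [[-0.091, 0.996, -0.001], [0.996, 0.091, 0.001], [0.001, -0.001, -1.0]]
w9 [223, 103, 54, 52, 2155] [249.4 128.6]
w9 [290, 119, 13, 26, 270] [296.6 131.5]
w9 [207, 258, 20, 16, 218] [216.8 265.7]
w9 [325, 258, 30, 17, 267] [338.6 266.8]
cup [245.9 128.9]
tab [282.3 136.4]
arch [284.7 132.2]
```

Pot A has not moved. Gripping it now.

servo_tool --commands '[{"dx": 20,"dy": 2,"dz": 20,"roll": 0},{"dx": 48,"dy": 4.5,"dz": 50,"roll": 0},{"dx": 48,"dy": 4.5,"dz": 80,"roll": 0},{"dx": 48,"dy": 4.5,"dz": 105,"roll": 0},{"dx": 48,"dy": 4.5,"dz": 130,"roll": 0},{"dx": 48,"dy": 4.5,"dz": 150,"roll": 0},{"dx": 48,"dy": 4.5,"dz": 160,"roll": 0},{"dx": 48,"dy": 4.5,"dz": 165,"roll": 0},{"dx": 48,"dy": 4.5,"dz": 165,"roll": 0}]'

```text
clock: 21.15
tool_pos: [444.9, -222.1, 116.2]
ee_rot: [[-0.09, 0.996, 0.001], [0.996, 0.09, -0.0], [-0.0, 0.001, -1.0]]
ft_force: [-0.4, 0.5, 0.2]
finger_gap: 0.466
grip_force: 0.0
```

servo_tool --hand 4 --grip_force 60 --commands '[{"dx": 0,"dy": 0,"dz": 0,"roll": 0},{"dx": 0,"dy": 0,"dz": 0,"roll": 0},{"dx": 0,"dy": 0,"dz": 0,"roll": 0},{"dx": 0,"dy": 0,"dz": 0,"roll": 0}]'

```text
clock: 21.65
tool_pos: [445.4, -222.9, 116.7]
ee_rot: [[-0.09, 0.996, 0.002], [0.996, 0.09, -0.001], [-0.001, 0.002, -1.0]]
ft_force: [0.0, 0.6, 5.4]
finger_gap: 0.13
grip_force: 60.4
```

servo_tool --commands '[{"dx": 0,"dy": 0,"dz": -8,"roll": 0},{"dx": 0,"dy": 0,"dz": -25,"roll": 0},{"dx": 0,"dy": 0,"dz": -50,"roll": 0},{"dx": 0,"dy": 0,"dz": -80,"roll": 0},{"dx": 0,"dy": 0,"dz": -115,"roll": 0},{"dx": 0,"dy": 0,"dz": -150,"roll": 0},{"dx": 0,"dy": 0,"dz": -185,"roll": 0},{"dx": 0,"dy": 0,"dz": -205,"roll": 0},{"dx": 0,"dy": 0,"dz": -205,"roll": 0}]'

```text
clock: 22.78
tool_pos: [445.5, -222.7, 323.4]
ee_rot: [[-0.09, 0.996, 0.004], [0.996, 0.09, -0.002], [-0.003, 0.004, -1.0]]
ft_force: [0.1, -0.6, -2.4]
finger_gap: 0.129
grip_force: 59.4
```

servo_tool --commands '[{"dx": 25,"dy": 2,"dz": 0,"roll": 0.02},{"dx": 70,"dy": 5.5,"dz": 0,"roll": 0.05},{"dx": 120,"dy": 9,"dz": 0,"roll": 0.08},{"dx": 170,"dy": 13,"dz": 0,"roll": 0.109},{"dx": 220,"dy": 17,"dz": 0,"roll": 0.109},{"dx": 265,"dy": 20.5,"dz": 0,"roll": 0.109},{"dx": 295,"dy": 22.5,"dz": 0,"roll": 0.109},{"dx": 312,"dy": 24,"dz": 0,"roll": 0.109},{"dx": 312,"dy": 24,"dz": 0,"roll": 0.109},{"dx": 312,"dy": 24,"dz": 0,"roll": 0.109}]'

```text
clock: 24.02
tool_pos: [439.9, 90.0, 320.0]
ee_rot: [[0.019, 1.0, -0.002], [1.0, -0.019, -0.001], [-0.001, -0.002, -1.0]]
ft_force: [0.2, 1.0, -2.4]
finger_gap: 0.129
grip_force: 59.4
```

```bash
python3 - <<'E'
from h import *
np.set_printoptions(precision=1,suppress=True)
s=bot.observe();c=cam("wrist","pics/w10.png")
print(s["clock"],np.array(s["tool_pos"]),np.round(s["ee_rot"],3).tolist(),np.array(s["ft_force"]),s["finger_gap"])
im=c["color"];hsv=cv2.cvtColor(im,cv2.COLOR_RGB2HSV)
for v in (20,60,90,160,180,200):
    m=np.nonzero(cv2.inRange(hsv[v:v+1],(10,110,40),(25,255,255))[0])[0];m=m[(m>230)&(m<330)]
    print(v,m.min() if len(m) else 0,m.max() if len(m) else 0,len(m), plane(c,m.mean(),v,125) if len(m) else 0)
# tab of the held pot
for v in (270,290,310):print(v,[(u,*hsv[v,u].tolist()) for u in range(254,302,3)])
E
```

```text
24.025 [439.9  90.  320. ] [[0.019, 1.0, -0.002], [1.0, -0.019, -0.001], [-0.001, -0.002, -1.0]] [ 0.2  1.  -2.4] 0.12858924898506918
20 255 276 22 [433.1 230.7 125. ]
60 274 284 11 [444.1 198.7 125. ]
90 275 284 10 [444.1 173.6 125. ]
160 275 283 9 [442.5 110.3 125. ]
180 275 283 9 [442.2  90.8 125. ]
200 275 284 10 [442.3  70.7 125. ]
270 [(254, 90, 4, 58), (257, 105, 9, 59), (260, 90, 21, 12), (263, 14, 158, 42), (266, 14, 158, 50), (269, 14, 165, 54), (272, 14, 163, 58), (275, 14, 158, 58), (278, 13, 158, 58), (281, 13, 157, 60), (284, 14, 161, 57), (287, 14, 164, 56), (290, 13, 158, 55), (293, 120, 23, 11), (296, 90, 9, 55), (299, 0, 0, 58)]
290 [(254, 90, 4, 59), (257, 120, 9, 29), (260, 120, 21, 12), (263, 14, 163, 58), (266, 14, 161, 65), (269, 13, 161, 68), (272, 13, 156, 67), (275, 14, 158, 66), (278, 14, 162, 66), (281, 13, 161, 68), (284, 13, 154, 68), (287, 14, 166, 66), (290, 14, 154, 63), (293, 0, 26, 10), (296, 120, 36, 14), (299, 90, 9, 58)]
310 [(254, 110, 55, 14), (257, 165, 27, 19), (260, 150, 16, 16), (263, 13, 155, 56), (266, 13, 157, 70), (269, 14, 158, 71), (272, 14, 160, 70), (275, 14, 159, 72), (278, 14, 161, 73), (281, 14, 159, 72), (284, 14, 159, 72), (287, 14, 160, 70), (290, 14, 161, 65), (293, 120, 18, 14), (296, 135, 30, 17), (299, 130, 51, 15)]
```

servo_tool --commands '[{"dx": 0,"dy": -0.5,"dz": 20,"roll": 0},{"dx": 0,"dy": -0.5,"dz": 45,"roll": 0},{"dx": 0,"dy": -0.5,"dz": 75,"roll": 0},{"dx": 0,"dy": -0.5,"dz": 100,"roll": 0},{"dx": 0,"dy": -0.5,"dz": 120,"roll": 0},{"dx": 0,"dy": -0.5,"dz": 130,"roll": 0},{"dx": 0,"dy": -0.5,"dz": 140,"roll": 0},{"dx": 0,"dy": -0.5,"dz": 145,"roll": 0},{"dx": 0,"dy": -0.5,"dz": 150,"roll": 0},{"dx": 0,"dy": -0.5,"dz": 150,"roll": 0}]'

```text
clock: 25.32
tool_pos: [439.9, 90.6, 170.7]
ee_rot: [[0.019, 1.0, -0.0], [1.0, -0.019, -0.0], [-0.0, -0.0, -1.0]]
ft_force: [-0.4, -0.1, -1.9]
finger_gap: 0.127
grip_force: 59.4
```

servo_tool --commands '[{"dx": 0,"dy": 0,"dz": 8,"roll": 0},{"dx": 0,"dy": 0,"dz": 16,"roll": 0},{"dx": 0,"dy": 0,"dz": 24,"roll": 0},{"dx": 0,"dy": 0,"dz": 29,"roll": 0},{"dx": 0,"dy": 0,"dz": 29,"roll": 0}]'

```text
clock: 25.95
tool_pos: [439.4, 90.6, 141.1]
ee_rot: [[0.019, 1.0, -0.001], [1.0, -0.019, -0.0], [-0.0, -0.001, -1.0]]
ft_force: [0.6, -0.2, -1.6]
finger_gap: 0.129
grip_force: 59.4
```

servo_tool --commands '[{"dx": 0,"dy": 0,"dz": 1,"roll": 0},{"dx": 0,"dy": 0,"dz": 2,"roll": 0},{"dx": 0,"dy": 0,"dz": 3,"roll": 0},{"dx": 0,"dy": 0,"dz": 3,"roll": 0}]'

```text
clock: 26.45
tool_pos: [439.9, 90.6, 138.8]
ee_rot: [[0.019, 1.0, 0.0], [1.0, -0.019, -0.0], [-0.0, 0.0, -1.0]]
ft_force: [-0.5, 0.5, -2.3]
finger_gap: 0.127
grip_force: 59.4
```

servo_tool --commands '[{"dx": 0,"dy": 0,"dz": 1,"roll": 0},{"dx": 0,"dy": 0,"dz": 2,"roll": 0},{"dx": 0,"dy": 0,"dz": 2,"roll": 0}]'

```text
clock: 26.82
tool_pos: [440.1, 90.7, 138.6]
ee_rot: [[0.019, 1.0, -0.001], [1.0, -0.019, -0.0], [-0.0, -0.001, -1.0]]
ft_force: [-4.9, -0.1, 11.2]
finger_gap: 0.129
grip_force: 61.4
```

Contact again. I'll release, rise straight up, then go to the overview pose.

servo_tool --hand 46 --commands '[{"dx": 0,"dy": 0,"dz": -2,"roll": 0},{"dx": 0,"dy": 0,"dz": -2,"roll": 0},{"dx": 0,"dy": 0,"dz": -2,"roll": 0},{"dx": 0,"dy": 0,"dz": -2,"roll": 0},{"dx": 0,"dy": -3,"dz": -12,"roll": 0},{"dx": 0,"dy": -3,"dz": -35,"roll": 0},{"dx": 0,"dy": -3,"dz": -70,"roll": 0},{"dx": 0,"dy": 0,"dz": -120,"roll": 0},{"dx": 0,"dy": 0,"dz": -170,"roll": 0}]'

```text
clock: 27.95
tool_pos: [439.6, 90.6, 308.7]
ee_rot: [[0.019, 1.0, 0.0], [1.0, -0.019, 0.0], [0.0, 0.0, -1.0]]
ft_force: [0.8, 0.0, -0.3]
finger_gap: 0.541
grip_force: 0.0
```

servo_tool --commands '[{"dx": 15,"dy": 2,"dz": -10,"roll": -0.17},{"dx": 30,"dy": 4,"dz": -30,"roll": -0.35},{"dx": 50,"dy": 6,"dz": -50,"roll": -0.52},{"dx": 70,"dy": 9,"dz": -70,"roll": -0.7},{"dx": 90,"dy": 12,"dz": -90,"roll": -0.87},{"dx": 110,"dy": 15,"dz": -90,"roll": -1.05},{"dx": 130,"dy": 18,"dz": -90,"roll": -1.22},{"dx": 140,"dy": 18,"dz": -90,"roll": -1.4},{"dx": 140,"dy": 18,"dz": -90,"roll": -1.57},{"dx": 140,"dy": 18,"dz": -90,"roll": -1.57}]'

```text
clock: 29.2
tool_pos: [460.3, 230.3, 397.2]
ee_rot: [[-1.0, 0.021, 0.0], [0.021, 1.0, 0.0], [-0.0, 0.0, -1.0]]
ft_force: [-0.3, -0.3, -0.1]
finger_gap: 0.54
grip_force: 0.0
```

```bash
python3 - <<'E'
from h import *
np.set_printoptions(precision=1,suppress=True)
bot.camera("side");s=bot.observe();c=cam("wrist","pics/w11.png")
print(s["clock"],np.array(s["tool_pos"]),np.round(s["ee_rot"],3).tolist())
import pickle;pickle.dump(c,open("w11.pkl","wb"))
E
```

```text
29.25 [460.3 230.2 397.2] [[-1.0, 0.023, 0.0], [0.023, 1.0, 0.0], [-0.0, 0.0, -1.0]]
```

View pics/w11.png

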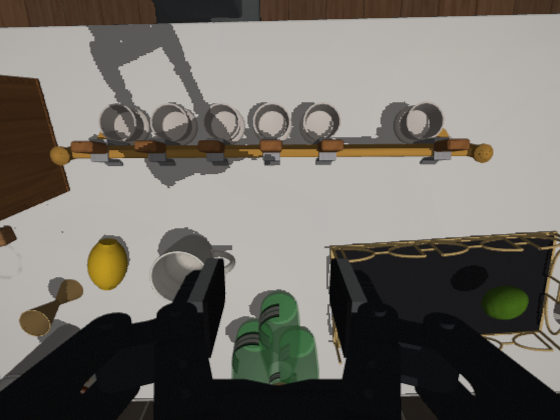

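The last view shows all six pots hanging, with the new ones at columns 157 and 272. I'll confirm this numerically and move over to the lid.

```bash
python3 - <<'E'
from h import *
import pickle
c=pickle.load(open("w11.pkl","rb"));row=cv2.cvtColor(c["color"],cv2.COLOR_RGB2HSV)[158,:,1]
f=(row[60:490]<70).astype(int);e=np.nonzero(np.diff(f))[0]+60;print(e)
for u in ((99,151),(157,151),(215,151),(272,151),(328,151),(442,151)):print(np.round((plane(c,*u,129)[:2]-[444.4,224.4])@[.0188,1],1))
E
```

```text
[ 76 108 110 473]
-198.2
-131.4
-64.6
1.1
65.6
197.2
```

servo_tool --hand 45 --commands '[{"dx": 0,"dy": -40,"dz": 0,"roll": 0},{"dx": -1,"dy": -100,"dz": 0,"roll": -0.05},{"dx": -2,"dy": -160,"dz": 0,"roll": -0.108},{"dx": -2,"dy": -220,"dz": 0,"roll": -0.108},{"dx": -3,"dy": -280,"dz": 0,"roll": -0.108},{"dx": -4,"dy": -340,"dz": 0,"roll": -0.108},{"dx": -5,"dy": -400,"dz": 0,"roll": -0.108},{"dx": -6,"dy": -460,"dz": 0,"roll": -0.108},{"dx": -6,"dy": -520,"dz": 0,"roll": -0.108},{"dx": -6,"dy": -570,"dz": 0,"roll": -0.108}]'

```text
clock: 30.55
tool_pos: [454.6, -342.2, 397.0]
ee_rot: [[-0.996, -0.084, 0.0], [-0.084, 0.996, -0.0], [-0.0, -0.0, -1.0]]
ft_force: [-0.0, 0.1, -0.2]
finger_gap: 0.527
grip_force: 0.0
```

servo_tool --commands '[{"dx": 0,"dy": -29,"dz": 20,"roll": 0},{"dx": 0,"dy": -29,"dz": 60,"roll": 0},{"dx": 0,"dy": -29,"dz": 110,"roll": 0},{"dx": 0,"dy": -29,"dz": 160,"roll": 0},{"dx": 0,"dy": -29,"dz": 180,"roll": 0},{"dx": 0,"dy": -29,"dz": 180,"roll": 0},{"dx": 0,"dy": -29,"dz": 180,"roll": 0}]'

```text
clock: 31.42
tool_pos: [458.6, -369.4, 218.3]
ee_rot: [[-0.996, -0.087, 0.002], [-0.087, 0.996, -0.002], [-0.002, -0.002, -1.0]]
ft_force: [1.6, -0.3, 0.7]
finger_gap: 0.53
grip_force: 0.0
```

servo_tool --commands '[{"dx": 4,"dy": 0,"dz": 25,"roll": 0},{"dx": 4,"dy": 0,"dz": 45,"roll": 0},{"dx": 4,"dy": 0,"dz": 55,"roll": 0},{"dx": 4,"dy": 0,"dz": 60,"roll": 0},{"dx": 4,"dy": 0,"dz": 60,"roll": 0}]'

```text
clock: 32.05
tool_pos: [454.3, -369.3, 157.5]
ee_rot: [[-0.996, -0.088, 0.001], [-0.088, 0.996, -0.001], [-0.001, -0.001, -1.0]]
ft_force: [0.4, 0.3, 0.6]
finger_gap: 0.525
grip_force: 0.0
```

servo_tool --hand 5 --grip_force 40 --commands '[{"dx": 0,"dy": 0,"dz": 0,"roll": 0},{"dx": 0,"dy": 0,"dz": 0,"roll": 0},{"dx": 0,"dy": 0,"dz": 0,"roll": 0},{"dx": 0,"dy": 0,"dz": 0,"roll": 0}]'

```text
clock: 32.55
tool_pos: [454.3, -368.9, 157.7]
ee_rot: [[-0.996, -0.088, 0.001], [-0.088, 0.996, -0.0], [-0.001, -0.0, -1.0]]
ft_force: [-0.7, 2.7, 6.0]
finger_gap: 0.154
grip_force: 40.3
```

Gripped the rib. Pushing it shut (240 mm in total).

servo_tool --commands '[{"dx": 0,"dy": 8,"dz": 0,"roll": 0},{"dx": 0,"dy": 28,"dz": 0,"roll": 0},{"dx": 0,"dy": 52,"dz": 0,"roll": 0},{"dx": 0,"dy": 80,"dz": 0,"roll": 0},{"dx": 0,"dy": 108,"dz": 0,"roll": 0},{"dx": 0,"dy": 136,"dz": 0,"roll": 0},{"dx": 0,"dy": 164,"dz": 0,"roll": 0},{"dx": 0,"dy": 190,"dz": 0,"roll": 0},{"dx": 0,"dy": 210,"dz": 0,"roll": 0},{"dx": 0,"dy": 220,"dz": 0,"roll": 0}]'

```text
clock: 33.8
tool_pos: [435.6, -148.6, 157.6]
ee_rot: [[-0.996, -0.089, 0.004], [-0.089, 0.996, -0.001], [-0.003, -0.001, -1.0]]
ft_force: [3.5, -2.0, 4.4]
finger_gap: 0.157
grip_force: 40.4
```

servo_tool --commands '[{"dx": 0,"dy": 4,"dz": 0,"roll": 0},{"dx": 0,"dy": 9,"dz": 0,"roll": 0},{"dx": 0,"dy": 14,"dz": 0,"roll": 0},{"dx": 0,"dy": 17,"dz": 0,"roll": 0},{"dx": 0,"dy": 17,"dz": 0,"roll": 0}]'

```text
clock: 34.42
tool_pos: [434.2, -132.4, 157.6]
ee_rot: [[-0.996, -0.088, 0.003], [-0.088, 0.996, -0.0], [-0.003, -0.001, -1.0]]
ft_force: [2.7, 0.4, 7.0]
finger_gap: 0.154
grip_force: 40.6
```

servo_tool --commands '[{"dx": 0,"dy": 3,"dz": 0,"roll": 0},{"dx": 0,"dy": 6,"dz": 0,"roll": 0},{"dx": 0,"dy": 9,"dz": 0,"roll": 0},{"dx": 0,"dy": 9,"dz": 0,"roll": 0}]'

```text
clock: 34.92
tool_pos: [434.1, -129.7, 157.7]
ee_rot: [[-0.996, -0.091, 0.005], [-0.091, 0.996, -0.014], [-0.004, -0.014, -1.0]]
ft_force: [3.2, -21.1, -0.9]
finger_gap: 0.157
grip_force: 41.1
```

The lid reached its closing stop. The front finger is near the box end, so I'll relax and open only slightly before rising.

servo_tool --commands '[{"dx": 0,"dy": -3,"dz": 0,"roll": 0},{"dx": 0,"dy": -5.5,"dz": 0,"roll": 0},{"dx": 0,"dy": -5.5,"dz": 0,"roll": 0}]'

```text
clock: 35.3
tool_pos: [434.0, -129.8, 157.6]
ee_rot: [[-0.996, -0.088, 0.003], [-0.088, 0.996, -0.001], [-0.003, -0.002, -1.0]]
ft_force: [3.2, -1.9, 4.9]
finger_gap: 0.157
grip_force: 40.7
```

servo_tool --hand 18 --commands '[{"dx": 0,"dy": 0,"dz": 0,"roll": 0},{"dx": 0,"dy": 0,"dz": 0,"roll": 0},{"dx": 0,"dy": 0,"dz": 0,"roll": 0}]'

```text
clock: 35.67
tool_pos: [431.7, -128.6, 156.2]
ee_rot: [[-0.996, -0.088, -0.002], [-0.088, 0.996, 0.001], [0.002, 0.002, -1.0]]
ft_force: [0.2, 0.5, 3.2]
finger_gap: 0.209
grip_force: 1.6
```

servo_tool --commands '[{"dx": 0,"dy": -0.5,"dz": -6,"roll": 0},{"dx": 0,"dy": -0.5,"dz": -15,"roll": 0},{"dx": 0,"dy": -0.5,"dz": -35,"roll": 0},{"dx": 0,"dy": -20,"dz": -75,"roll": 0},{"dx": -20,"dy": -20,"dz": -130,"roll": 0},{"dx": -40,"dy": -20,"dz": -185,"roll": 0},{"dx": -56,"dy": -20,"dz": -240,"roll": 0},{"dx": -56,"dy": -20,"dz": -240,"roll": 0}]'

```text
clock: 36.67
tool_pos: [493.4, -145.3, 403.2]
ee_rot: [[-0.996, -0.089, 0.011], [-0.089, 0.996, -0.004], [-0.01, -0.005, -1.0]]
ft_force: [-0.3, -0.3, -1.1]
finger_gap: 0.211
grip_force: 0.0
```

```bash
python3 - <<'E'
from h import *
import pickle
np.set_printoptions(precision=1,suppress=True)
bot.camera("side");s=bot.observe();c=cam("wrist","pics/w12.png");pickle.dump(c,open("w12.pkl","wb"))
print(s["clock"],np.array(s["tool_pos"]),np.array(s["ft_force"]))
g=cv2.cvtColor(c["color"],cv2.COLOR_RGB2GRAY);w=pickle.load(open("w3.pkl","rb"))
# rib template of the first picture found again in this one
t=cv2.cvtColor(w["color"],cv2.COLOR_RGB2GRAY)[72:163,268:296]
hs=cv2.cvtColor(c["color"],cv2.COLOR_RGB2HSV)
X=np.array([434.0,-129.8,172])
u=proj(c,X);print("rib expected at lid=0",u)
r=cv2.matchTemplate(g,t,cv2.TM_CCOEFF_NORMED);_,m,_,l=cv2.minMaxLoc(r);print(m,l[0]+13,l[1]+45, plane(c,l[0]+13.5,l[1]+45.5,172))
v=int(u[1]);print([(x,*c["color"][v,x].tolist()) for x in range(int(u[0])-14,int(u[0])+60,2)])
E
```

```text
36.725 [ 491.5 -144.8  399.7] [-1.1  0.5 -0.3]
rib expected at lid=0 [296.8 117.9]
0.644621729850769 298 138 [ 454.3 -125.9  172. ]
[(282, 174, 141, 95), (284, 175, 141, 96), (286, 128, 103, 69), (288, 87, 70, 47), (290, 70, 57, 38), (292, 140, 113, 76), (294, 178, 145, 97), (296, 179, 146, 98), (298, 178, 144, 97), (300, 175, 143, 96), (302, 171, 139, 93), (304, 137, 111, 75), (306, 172, 139, 94), (308, 172, 140, 95), (310, 170, 139, 93), (312, 170, 140, 93), (314, 170, 137, 93), (316, 119, 96, 63), (318, 111, 73, 41), (320, 137, 91, 52), (322, 135, 89, 51), (324, 134, 89, 50), (326, 178, 174, 169), (328, 192, 188, 183), (330, 192, 187, 182), (332, 192, 188, 183), (334, 192, 188, 183), (336, 192, 188, 183), (338, 192, 187, 182), (340, 192, 187, 182), (342, 192, 188, 183), (344, 154, 150, 146), (346, 98, 95, 92), (348, 97, 95, 93), (350, 97, 95, 93), (352, 97, 95, 93), (354, 92, 88, 83)]
```

```bash
python3 - <<'E'
from h import *
np.set_printoptions(precision=1,suppress=True)
S=cam("side");h=cv2.cvtColor(S["color"],cv2.COLOR_RGB2HSV)
m=cv2.inRange(h,(0,100,40),(13,255,190));k=cv2.connectedComponentsWithStats(m)
for i in range(1,k[0]):
    if 8<k[2][i][4]<120 and 285<k[3][i][0]<350 and k[3][i][1]>150:
        p=plane(S,*k[3][i],150);print(k[3][i],k[2][i][4],p, (p[:2]-[444.4,224.4])@[.0188,1])
s=bot.observe();print(s["clock"],np.abs(s["joint_velocities"]).max())
E
```

```text
[314.6 152.1] 11 [ 412.2 -101.3  150. ] -326.34901617605516
[331.3 173.6] 27 [374.5 -26.4 150. ] -252.16296440662782
[313.4 192.3] 34 [428.7  29.2 150. ] -195.466202108476
[315.6 213.8] 37 [429.3  94.6 150. ] -130.08237764240255
[317.9 237.1] 42 [430.5 161.6 150. ] -63.04137262118793
[320.2 260.5] 38 [431.5 225.6 150. ] 0.9294567824140629
[322.4 285.5] 42 [433.1 289.9 150. ] 65.32461474581343
[328.1 341.8] 53 [434.8 423.  150. ] 198.45697911910565
36.825 0.03206678197324162
```

All six tabs are in place, at −195, −130, −63, 1, 65 and 198 mm along the bar. Handing in.

```bash
python3 -c "
from bench import bot
print(bot.hand_in())"
```

```text
the job is handed in; nothing more can be done
None
```

I hung both pots from the box in the middle and right gaps, each about 1 mm from the gap's middle. The four neighbours still hang in place, the lid is slid shut to its stop, and the job was handed in at about 37 s on the robot's clock; the hand-in gave no verdict.

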